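# Load the painter's tray, tall can at the back first

### The job

Get the painter's grey two-bay tray ready: stand the tall spray can in the back bay (the one beside the wire rail, away from the robot) first, so that nothing has to be reached over, and then stand the small steel tin in the front bay. Set each one down upright on the floor of its bay without dropping it, knock neither over, and leave the wide tub where it is.

Things in the scene. Friction and masses are not known exactly. Their poses are not given: they have to be found in the camera images.
- spray_can_center (a point): Tall round spray-paint can, upright on the table: 180 mm high, white body 54 mm in diameter up to 124 mm, then a straight grey cap 52 mm in diameter up to the flat top. About 0.25 kg. The point is on its axis half-way up, 90 mm above its underside; z is up. Best gripped on the cap, from above, about 60 mm above this point (30 mm below the top).
- tin_center (a point): Small straight round steel tin with a paper band, upright on the table: 60 mm in diameter, 90 mm high, about 0.3 kg. The point is on its axis half-way up, 45 mm above its underside; z is up. Grip it anywhere on its side.
- tray: Grey steel tray fixed on the table, 220 (x) by 130 mm (y); walls and divider 25 mm high, 4 mm thick, floor 4 mm. Origin: centre of its underside; x points to its back, away from the robot within 18 degrees; z up. The divider at x = 0 parts front bay (centre x = -54 mm) and back bay (x = +54 mm), both at y = 0, 104 (x) by 122 mm (y) inside. A wire rail 73 mm high stands on the back edge.
- tub_center (a point): Bystander, not to be moved: wide white tub with flat red lid, 92 mm in diameter, 88 mm high. The point is on its axis half-way up, 44 mm above its underside. It, the can, the tin and a roll of tape (100 mm across, 48 mm high, lying flat) stand left and right of the tray, two on each side, centres at least 130 mm apart.
There are look-alikes about, which are no part of the job. What is shaped like the part that bears spray_can_center but orange is not meant.

How it is judged:
On the way, in this order (a step that is already met when the one before it is completed fails the run):
1. the spray can stands released in the back bay, the tin not yet loaded (x of spray_can_center in the frame of tray between 0.022 and 0.086 m and y of spray_can_center in the frame of tray between -0.04 and 0.04 m and z of spray_can_center in the frame of tray between 0.086 and 0.102 m and angle between spray_can_center's own z axis and vertical below 0.14 rad and contact force between spray_can and the fingers below 0.1 N and linear speed of spray_can below 0.03 m/s), for 0.2 s.
2. the tin stands released in the front bay, the can still in the back bay (all of step 1 and x of tin_center in the frame of tray between -0.086 and -0.022 m and y of tin_center in the frame of tray between -0.04 and 0.04 m and z of tin_center in the frame of tray between 0.041 and 0.057 m and angle between tin_center's own z axis and vertical below 0.14 rad and contact force between tin and the fingers below 0.1 N and linear speed of tin below 0.03 m/s), for 0.2 s.
At the end, for the whole second after the job is handed in: The spray can stands on the floor of the back bay and the tin on the floor of the front bay, anywhere within the bay (centre within 32 mm of the bay's centre along x, 40 mm along y, height within 8 mm), each within 8 degrees of upright, at rest and released; the can was loaded before the tin (all of step 2); the robot touches nothing.
It fails at once if the spray can or the tin tipped over (more than 35 degrees) (angle between any of spray_can_center, tin_center's own z axis and vertical above 0.61 rad).
It fails at once if the spray can or the tin dropped (falling free faster than 0.7 m/s, a fall of about 25 mm) ((contact force between spray_can and anything else below 0.05 N and linear speed of spray_can above 0.7 m/s) or (contact force between tin and anything else below 0.05 N and linear speed of tin above 0.7 m/s)).
It fails at once if the wide tub moved by more than 30 mm (distance of tub_center from where it was at the start of the episode above 0.03 m).
It also fails if it takes over 62 s, if anything falls off the work surface, if the arm or the gripper's body presses on something with over 40 N, if the wrist force passes 120 N, or if a joint passes its speed limit or range.

### The arm

A 6-joint arm with a two-finger parallel gripper is mounted at the origin on the work surface. World frame = base frame: x ahead of the robot, y to its left, z up, the work surface at z = 0. Lengths are in m, angles in rad, forces in N, time in s.
With the tool pointing down it reaches from about 0.325 to 0.775 m from the base axis. Payload 5.5 kg.
Tool frame: the origin (TCP) lies between the finger pads; the fingertips stand 8 mm ahead of it and the grasp point (between the pads) lies 11 mm behind it (tcp_to_tips is the distance from the TCP to the fingertips, in m); z points along the fingers, y is the line along which they close (so a half turn about z gives the same grasp; the last joint's range is limited). The gripper opens to 88 mm and grips with 3 to 60 N. Pads are 20 mm wide; open, the fingers measure 115 mm over their backs; the gripper's body (75 mm by 178 mm) begins 61 mm behind the grasp point.
Start: joints at [-1.211, 0.091, 1.231, -0, 1.82, -0.057], TCP at [0.243, -0.549, 0.231] pointing down, gripper open.
Joint ranges: [-2.87, 2.87], [-0.86, 2.18], [0.17, 2.46], [-1.51, 4.65], [0.06, 2.69], [-2.65, 2.65]. Speed limits (rad/s): [2.57, 2.57, 3.01, 3.14, 3.14, 3.14].

### API

Orientations are given as a unit quaternion [w, x, y, z].
In Python, from bench import * gives the robot as it stands. Calls block until the motion is done:
- move_to(position, orientation): joint-space move of the TCP to a pose.
- move_l(position, speed=0.15, orientation=None): straight line of the TCP; orientation=None keeps the orientation; speed is the mean speed in m/s.
- movej(angles): joint-space move.
- gripper_open() and close(): open the fingers fully, or close them until they stop; the grip force is fixed at half the most.
- hold(seconds).
- inverse_kinematics(position, orientation): joint angles nearest the present ones, or None.
- state(): the state.
- get_image(name): name is "side" or "top"; returns a dict with "frame" (480x640x3 uint8, blue, green, red), "depth" (480x640 float32, m along the optical axis (not along the pixel's ray), 0 where there is no reading), "camera_matrix" (3x3 intrinsics, pixels), "view" (4x4, takes a point from world to camera coordinates). Camera axes: x right, y up, looking along -z (the intrinsics and any distortion apply to the point x, -y, -z); pixel columns grow to the right and rows downward; lengths in m; the calibration is good to about 2 mm. A picture is of the moment at which its call begins.
A pose or a line that the arm cannot do raises IKError and nothing moves.
- job_done(): hands the job in; it is judged then, once.
The state is a dict: "time": time; "joint_pos": joint angles; "dq": joint speeds; "joint_torque": joint torques, N m; "ee_pos": TCP position; "ee_rot": TCP orientation; "ft_force": force on the tool from outside, world axes, zero at the start; "moment": the same for the moment, N m; "finger_gap": finger opening in m; "finger_force": force on a finger pad.
Only numpy, scipy, OpenCV 4.12 (cv2) and the standard library are available. Lean on these libraries where they do the work, as an engineer would, in place of code of your own. Each camera call takes 0.05 s, during which the arm holds its last target. There are 200 camera calls.

## Working session

There is one attempt and no reset: what is moved stays moved. The work goes in short steps, each a Python script; the robot and the scene stay as the last script left them, time stands still between calls to the robot, and variables do not carry over. Pictures are saved under pics/ and viewed, at most 10 in all, crops included, and the job is handed in when it is done.

```bash
mkdir -p pics
python3 - <<'E'
from bench import *
import cv2,numpy as np
for n in("top","side"):
    d=get_image(n); cv2.imwrite(f"pics/{n}0.png",d["frame"]); np.savez(f"{n}0.npz",**d)
    V=d["view"]; print(n,d["camera_matrix"].tolist(),(-V[:3,:3].T@V[:3,3]).round(3),(-V[2,:3]).round(3),[k for k in d],(d["depth"]>0).mean())
s=state();print(s["time"],s["ee_rot"],s["finger_gap"])
E
```

```text
top [[470.4469629638281, 0.0, 319.9388401453404], [0.0, 470.4469629638281, 232.24310001598317], [0.0, 0.0, 1.0]] [ 0.425 -0.03   1.1  ] [ 0.106 -0.02  -0.994] ['frame', 'depth', 'camera_matrix', 'view'] 0.9960188802083333
side [[511.4582590115991, 0.0, 326.4127749336501], [0.0, 511.4582590115991, 239.9975497826804], [0.0, 0.0, 1.0]] [0.323 0.806 0.849] [ 0.174 -0.72  -0.671] ['frame', 'depth', 'camera_matrix', 'view'] 0.996103515625
0.1 [-8.46415678e-04  9.78362095e-01  2.06898231e-01 -1.32485816e-04] 0.08801861679063912
```

View pics/top0.png

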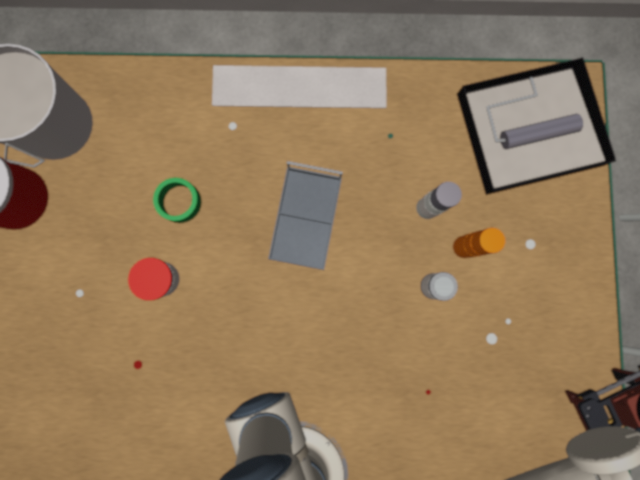

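View pics/side0.png

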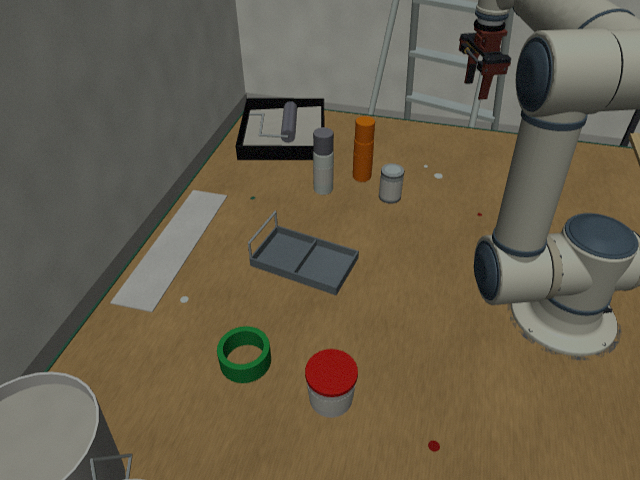

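The top view shows the grey can cap at about (448,195), the tin at (443,286) and the orange look-alike at (491,240). The tray corners are at about (288,166), (341,172), (323,268) and (269,259), with the rail at the top edge. The tape (176,200) and red-lid tub (150,279) are on the other side. In the side view the can is at (323,160) and the tin at (391,183).

```bash
cat > h.py <<'E'
import cv2,numpy as np
def ray(d,uv,z):
    K=d["camera_matrix"];V=d["view"];R=V[:3,:3];c=-R.T@V[:3,3]
    p=np.linalg.solve(K,[uv[0],uv[1],1]);w=R.T@(p*[1,-1,-1]);return c+w*(z-c[2])/w[2]
def cloud(d):
    K=d["camera_matrix"];V=d["view"];v,u=np.indices(d["depth"].shape);D=d["depth"]
    P=np.stack([(u-K[0,2])*D/K[0,0],-(v-K[1,2])*D/K[1,1],-D],-1)
    return (P-V[:3,3])@V[:3,:3]
def top(d,uv,z,r=22,tol=.012):
    "top disc at height z near pixel uv: centre, diameter, median height"
    C=cloud(d);m=(abs(C[...,2]-z)<tol).astype(np.uint8)
    k=np.zeros_like(m);cv2.circle(k,uv,r,1,-1);m&=k
    c=max(cv2.findContours(m,0,2)[0],key=cv2.contourArea)
    M=cv2.moments(c);q=ray(d,(M['m10']/M['m00'],M['m01']/M['m00']),z)
    a,b=cv2.minEnclosingCircle(c);e=ray(d,(a[0]+b+.5,a[1]),z)-ray(d,(a[0]-b-.5,a[1]),z)
    return q.round(4),np.linalg.norm(e).round(4),np.median(C[...,2][m>0]).round(4)
E
python3 - <<'E'
from h import *
t=dict(np.load("top0.npz"));s=dict(np.load("side0.npz"))
print("can",top(t,(448,195),.18));print("tin",top(t,(443,286),.09));print("tub",top(t,(150,279),.088,30));print("orange",top(t,(491,240),.18))
print("side can",top(s,(323,132),.18),"tin",top(s,(391,170),.09))
# tray: bluish-grey mask
f=t["frame"].astype(int);m=((f[...,0]-f[...,2])>4).astype(np.uint8);k=np.zeros_like(m);k[150:285,255:355]=1;m&=k
c=max(cv2.findContours(m,0,2)[0],key=cv2.contourArea);r=cv2.minAreaRect(c);print(r)
q=cv2.approxPolyDP(c,8,True)[:,0];print(q.tolist())
for z in(.0,.025):print(z,[ray(t,p,z)[:2].round(4).tolist() for p in q])
C=cloud(t);S=cloud(s)
for n,P,F in(("t",C,t["frame"]),("s",S,s["frame"])):
    F=F.astype(int);g=(F[...,0]-F[...,2]>4)&(abs(P[...,2]-.004)<.007)&(abs(P[...,1])<.15)&(P[...,0]>.4)&(P[...,0]<.75)
    rr=cv2.minAreaRect(P[g][:,:2].astype(np.float32)*1000);print(n,g.sum(),np.median(P[g][:,2]),rr,cv2.boxPoints(rr).round(0).tolist())
E
```

```text
can (array([ 0.6007, -0.3023,  0.18  ]), np.float64(0.0549), np.float64(0.179))
tin (array([ 0.4177, -0.3128,  0.09  ]), np.float64(0.0649), np.float64(0.0895))
tub (array([0.4304, 0.3124, 0.088 ]), np.float64(0.0967), np.float64(0.0874))
orange (array([ 0.5092, -0.3862,  0.18  ]), np.float64(0.0568), np.float64(0.179))
side can (array([ 0.6006, -0.2969,  0.18  ]), np.float64(0.054), np.float64(0.1806)) tin (array([ 0.4181, -0.3085,  0.09  ]), np.float64(0.0626), np.float64(0.0912))
((304.8846130371094, 218.076904296875), (53.1474723815918, 91.19400024414062), 11.309932708740234)
[[291, 169], [270, 257], [322, 267], [339, 181]]
0.0 [[0.6931, 0.0181], [0.483, 0.0646], [0.4604, -0.0569], [0.6651, -0.0965]]
0.025 [[0.687, 0.017], [0.4817, 0.0625], [0.4596, -0.0563], [0.6596, -0.095]]
t 4541 0.003337102998489681 ((574.6215209960938, -15.560028076171875), (122.44790649414062, 212.27427673339844), 79.22190856933594) [[459.0, -56.0], [667.0, -96.0], [690.0, 25.0], [482.0, 64.0]]
s 2833 0.005453061537446129 ((575.287353515625, -16.602615356445312), (134.2988739013672, 220.17352294921875), 79.61166381835938) [[455.0, -63.0], [671.0, -103.0], [696.0, 30.0], [479.0, 69.0]]
```

The heights and sizes agree in both views. The tray centre is about (0.575,-0.016) at -10.6°. I'll use one tool orientation, closing along tray y, for everything.

```bash
cat > p.py <<'E'
import numpy as np
a=np.radians(-10.6);T=np.array([.575,-.016]);X=np.array([np.cos(a),np.sin(a)])
Q=[0,np.cos(a/2),np.sin(a/2),0];BACK=T+.054*X;FRONT=T-.054*X
E
python3 - <<'E'
from bench import *;from p import *;from h import *
x,y=.6007,-.2998
move_to([x,y,.25],Q);print(state()["joint_pos"])
move_l([x,y,.139],.12);close();s=state();print(s["finger_gap"],s["finger_force"])
move_l([x,y,.27],.12);s=state();print(s["time"],s["finger_gap"],s["ft_force"],s["ee_pos"])
move_l([*BACK,.27],.15);s=state();print(s["time"],s["finger_gap"],s["ft_force"],s["joint_pos"])
cv2.imwrite("pics/s1.png",get_image("side")["frame"])
E
```

```text
[-5.14839352e-01  2.96823496e-01  9.64553267e-01 -3.60729939e-04
  1.88039364e+00  1.24165089e+00]
0.051666832068039105 29.919442534446716
4.6917 0.051245283378342825 [ 0.43173082  0.08520672 -2.94357301] [ 0.6005219  -0.2996645   0.26875296]
6.675 0.05187499035978059 [ 0.34109378 -0.24019804 -2.01821649] [-9.64959626e-02  1.82824692e-01  1.06085820e+00 -2.42998890e-04
  1.89797948e+00  1.66029412e+00]
```

View pics/s1.png

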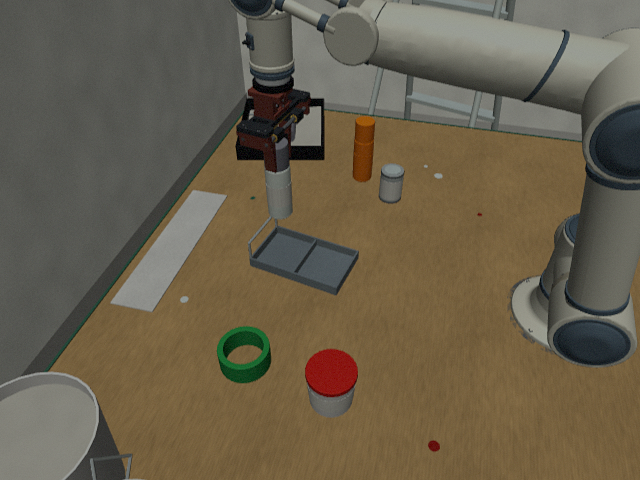

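The can hangs upright in the gripper, with its body at (280,190), over the back bay. Next I lower it, release it and check.

Run:
```python
from bench import *;from p import *;from h import *
b=list(BACK)
move_l(b+[.158],.12);f0=state()["ft_force"]
for z in np.arange(.150,.1419,-.001):
    move_l(b+[z],.03);f=state()["ft_force"];
    if f[2]-f0[2]>2:break
print(z,f,f0);hold(.2);gripper_open();hold(.3)
move_l(b+[.27],.15)
x,y=.4179,-.3107
move_to([x,y,.25],Q)
t=get_image("top");cv2.imwrite("pics/t2.png",t["frame"])
s=state();print(s["time"])
S=get_image("side");cv2.imwrite("pics/s2.png",S["frame"])
q=ray(t,(320,190),.184);K=t["camera_matrix"]
P=t["view"]@np.array([*BACK,.184,1]);u=K@(P[:3]*[1,-1,-1]);u=(u/u[2])[:2].astype(int).tolist();print(u)
c=top(t,u,.184,30);print(c);v=c[0][:2]-T;print("tray xy",v@X,v@[-X[1],X[0]])
```

```text
0.142 [-0.9403337  -0.0589916   3.51811631] [ 0.01500861 -0.60955342 -1.56200742]
13.8417
[309, 179]
(array([ 0.6288, -0.0272,  0.184 ]), np.float64(0.0542), np.float64(0.1831))
tray xy 0.05494217691110856 -0.0011122932475106477
```

View pics/s2.png

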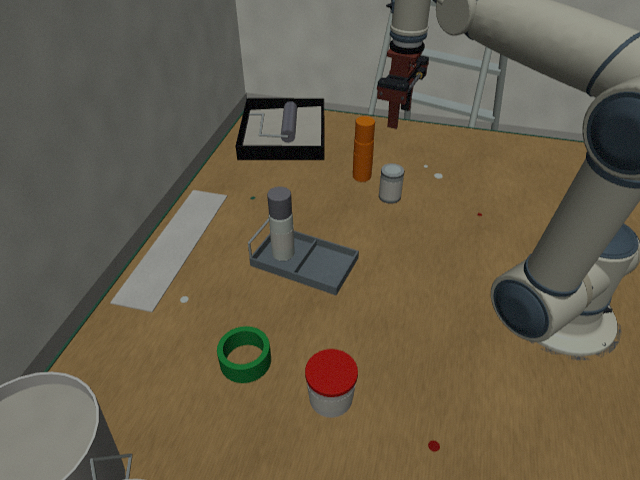

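The can stands upright in the back bay at (282,225), measured at tray (0.055,-0.001). The tin at (391,183) is next.

Run:
```python
from bench import *;from p import *;from h import *
x,y=.4179,-.3107;b=list(FRONT)
move_l([x,y,.054],.12);close();s=state();print(s["finger_gap"],s["finger_force"])
move_l([x,y,.20],.12);s=state();print(s["finger_gap"],s["ft_force"],s["time"])
if s["finger_gap"]<.055: raise SystemExit("grasp?")
move_l(b+[.20],.15);move_l(b+[.073],.12);f0=state()["ft_force"]
for z in np.arange(.065,.0559,-.001):
    move_l(b+[z],.03);f=state()["ft_force"]
    if f[2]-f0[2]>2:break
print(z,f,f0,state()["finger_gap"]);hold(.2);gripper_open();hold(.3)
move_l(b+[.27],.15);movej([-1.211,.091,1.231,0,1.82,-.057])
t=get_image("top");S=get_image("side");cv2.imwrite("pics/s3.png",S["frame"]);print(state()["time"])
for B,h in((BACK,.184),(FRONT,.094)):
    P=t["view"]@np.array([*B,h,1]);u=t["camera_matrix"]@(P[:3]*[1,-1,-1]);u=(u/u[2])[:2].astype(int).tolist()
    c=top(t,u,h,30);v=c[0][:2]-T;print(c,"tray xy",v@X,v@[-X[1],X[0]])
print("tub",top(t,(150,279),.088,30))
```

```text
0.059524004231842384 29.999592304229736
0.05956035203490175 [ 0.35065637  0.17834913 -3.26481812] 17.5917
0.056999999999999995 [-3.79120931 -1.02729656  6.11140422] [-0.70812903  0.27680226 -1.98942554] 0.059832184484543784
28.5083
(array([ 0.6287, -0.0272,  0.184 ]), np.float64(0.0544), np.float64(0.1829)) tray xy 0.054843883376193614 -0.001130688382571918
(array([ 0.5223, -0.0056,  0.094 ]), np.float64(0.0628), np.float64(0.0937)) tray xy -0.05371378694655377 0.0005282914538650169
tub (array([0.4304, 0.3124, 0.088 ]), np.float64(0.0967), np.float64(0.0875))
```

View pics/s3.png

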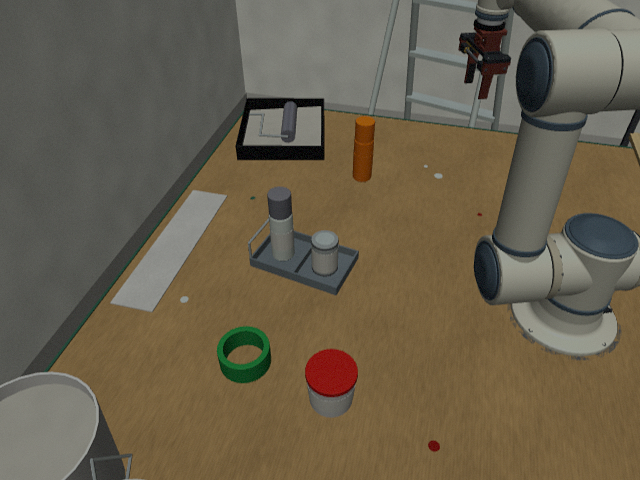

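The can (282,225) and the tin (325,253) both stand upright in their bays. The tub hasn't moved and the arm is clear.

```bash
python3 -c "
from bench import *
print(job_done())"
```

```text
the job is handed in; nothing more can be done
None
```

The spray can stands upright in the back bay and the tin in the front bay, loaded in that order, with the tub unmoved; the job was handed in at about 29 s of the 62 s allowed, and no verdict came back.

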